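Lock a valve spool in the holding pot

TASK

Take the waisted steel spool out of the wooden rack, stand it in the bore of the iron holding pot long land down (the way up it already stands), and press it down against the stiff plunger until it is fully home, its lower land flush with the top of the pot. Then swing the keeper round as far as it goes, so that its fork closes about the spool's waist and locks it in, and let go. Leave all the other things where they are.

Things in the scene. Friction and masses are not known exactly. Their poses are not given: they have to be found in the camera images.
- spool: scuffed steel spool, upright in one of the three rack holes, the only piece there with a waist; round, 128 mm tall, 0.4 kg: lower land 32 mm diameter from 0 to 62 mm up (foot chamfered 3 mm), waist 16 mm diameter to 88 mm, head land 32 mm diameter to 128 mm, flat top. Origin: centre of its underside, z up its axis. Grip it by the head
- rack: fixed wooden rack 255 x 80 x 45 mm, long side along its x, with three 35 mm holes 30 mm deep, 85 mm apart on its x axis (x = -85, 0, 85 mm); what stands in them has its underside 15 mm above the bench; origin: centre of the underside
- pot: fixed iron holding pot; base plate 120 x 210 x 12 mm (y from -70 to 140 mm) with a bored block 80 x 80 mm, top 82 mm above the bench; origin: on the axis of the bore, at bench height; a 30 mm pillar carries the keeper's hinge 75 mm from the bore along +y
- bore_mouth (a point): centre of the bore's mouth, on the block's top face (82 mm up); bore 35 mm diameter, vertical, mouth chamfered 3 mm; axes as the pot. With the spool fully home its underside is 62 mm below this point
- plunger (a joint): brass plunger inside the bore that the spool stands on, sliding down; m pressed: 0 = up (its top 37 mm below the bore's mouth), 0.025 = fully down (62 mm below, spool home). Stiff: takes about 10 to 15 N and stays where it is left
- keeper (a joint): flat steel lever 84 to 92 mm above the bench on a vertical hinge, rad: 0 = closed (fork over the bore, at its stop), 1.5 = fully open; opens anticlockwise from above, stays where left. Fork (23 mm slot) 75 mm from the hinge, upright grip peg 85 mm from it on the other side. Cannot pass over a spool that is not fully home
- keeper_grip (a point): point on the axis of the keeper's upright round grip peg (16 mm diameter, from 92 to 144 mm above the bench), 122 mm above the bench. With the keeper closed it lies at x = 0, y = 160 mm in the pot's frame
- keeper_hinge (a point): point on the keeper's hinge axis, 84 mm above the bench; x = 0, y = 75 mm in the pot's frame; axes as the pot
- pin: nickel-plated centre pin, plain 32 mm round bar, 135 mm tall, with a conical point on top, standing in a rack hole; origin: centre of its underside
- lap: brass plug lap, 155 mm tall, 32 mm foot (45 mm high) and a 22 mm round stem above it, standing in a rack hole; origin: centre of its underside
- mallet: red fibre mallet lying flat, head 52 mm thick and 85 mm long, wooden handle, 236 mm overall along its x; origin under the handle
- bushing: dark steel ring 60 mm across, 40 mm high, lying flat; origin: centre of its underside
- can: plain metal can 64 mm across, 120 mm tall; origin: centre of its underside
- spanner: steel spanner, 180 mm, lying flat along its x; origin under its middle
- brush: hand brush, 170 mm, lying flat along its x; origin under its middle
Mind the look-alikes: they are no part of the job. What is shaped like the spool but purple or red is not meant.

How it is judged (in metres and radians):
On the way, in this order (a step that is already met when the one before it is completed fails the run):
1. the spool is fully home in the bore (within 2.5 mm), upright, with the keeper still open (horizontal distance between spool and bore_mouth below 0.004 m and z of spool in the frame of bore_mouth below -0.0595 m and angle between spool's own z axis and vertical below 0.06 rad and value of joint keeper above 0.4 rad), for 0.2 s.
2. the keeper is swung closed with the spool home (horizontal distance between spool and bore_mouth below 0.004 m and z of spool in the frame of bore_mouth below -0.0595 m and angle between spool's own z axis and vertical below 0.06 rad and value of joint keeper below 0.1 rad), for 0.2 s.
At the end, for the whole second after the job is handed in: The spool is upright in the pot's bore (within 4 mm of its axis, tilted less than 0.06 rad), home to within 2.5 mm (underside at least 59.5 mm below the mouth), at rest, and the keeper is closed to within 0.1 rad (all of step 2 and linear speed of spool below 0.02 m/s); the robot touches nothing.
It fails at once if the pin, lap, mallet, bushing, can, spanner or brush is moved by more than 30 mm (distance of any of pin, lap, mallet, bushing, can, spanner, brush from where it was at the start of the episode above 0.03 m).
It also fails if it takes over 54 s, if anything falls off the work surface, if the arm or the gripper's body presses on something with over 40 N, if the wrist force passes 120 N, or if a joint passes its speed limit or range.

ROBOT

A 6-joint arm with a two-finger parallel gripper is mounted at the origin on the work surface. World frame = base frame: x ahead of the robot, y to its left, z up, the work surface at z = 0. Lengths are in m, angles in degrees, forces in N, time in s.
With the tool pointing down it reaches from about 0.4 to 0.825 m from the base axis. Payload 7 kg.
Tool frame: the origin (TCP) lies midway between the tips of the shut fingers; the grasp point (between the pads) lies ctrl.grasp_offset behind it (ctrl.grasp_offset is the distance from the TCP to the grasp point, in m); z points along the fingers, y is the line along which they close (so a half turn about z gives the same grasp; the last joint's range is limited). The gripper opens to 88 mm and grips with 3 to 60 N. Pads are 19 mm wide; open, the fingers measure 130 mm over their backs; the gripper's body (78 mm by 193 mm) begins 47 mm behind the grasp point.
Start: joints at [-59.41, 20.546, 0.682, 0, -70.136, -16.507], TCP at [0.164, -0.655, 0.227] pointing down, gripper open.
Joint ranges: [-176.03, 176.03], [-82.01, 121.73], [-58.28, 71.71], [-173.87, 95.51], [-174.79, -0.11], [-173.66, 173.66]. Speed limits (degrees/s): [136.94, 136.94, 172.46, 180, 180, 180].

INTERFACE

Orientations are given as [roll, pitch, yaw] about the fixed x, y, z axes, in that order (R = Rz(yaw) Ry(pitch) Rx(roll)).
In Python, from plant import ctrl gives the robot as it stands. The module is installed in compiled form; this text tells all that it offers.
- The arm moves only by the tool send_rows, never from a script. Its argument "increments" is a list that holds one entry, the list of rows, each a list of 4 numbers: the shift along the world's x, y, z normalised to -1 to 1, where 1 is 0.2 m, then the turn about the world's z normalised to -1 to 1, where 1 is 1.5 rad. In form: [[[x, y, z, roll], ...]]. A call has 1 to 12 rows; each row is the pose to reach, as a shift and turn from the pose commanded when the call began; what a row does not reach only later rows make up. A row lasts 1/8 s, in which the tool goes at most 62.5 mm and 10.7 degrees, less where a joint would pass 70% of its speed; a pose out of reach is approached as far as the arm can. A call with a number of a shift or a turn outside -1 to 1 is refused whole. A call with a gripper value outside its range is refused whole. "jaw" is the opening, from 0 (shut) to 1 (fully open), set as the call begins (left out, the last holds). The fingers move at their own pace and stop on an object; the grip force is fixed at half the most. Time passes only in rows, so rows that repeat a pose let the fingers close. It gives the time, the measured TCP pose, the force, the opening and the grip force at its end, in the units of the state.
- ctrl.get_obs(): the state, without advancing time (a new reading comes with each control period).
- ctrl.snapshot(name): name is "scene" or "top" or "wrist"; returns the picture (400x640x3 uint8, red, green, blue); there is no depth.
- ctrl.calibration(name): a dict with "mtx" (3x3 intrinsics, pixels), "eye" and "attitude" of the camera in the world. Camera axes: x right, y up, looking along -z (the intrinsics and any distortion apply to the point x, -y, -z); pixel columns grow to the right and rows downward; lengths in m; the calibration is good to about 2 mm. A picture is of the moment at which its call begins: read the wrist's pose just before it. calibration takes no time and is no camera call; for the wrist camera it gives the pose at the moment of the call.
- ctrl.close_job(): hands the job in; it is judged then, once.
Trained networks look in the newest picture that a camera, given by its name, has taken for a name from the list of things; names that differ only in an ending like _2 or _b are one class to them, and where a whole thing is asked for, a point or a joint stands for the part that bears it (a point fixed in the world has none). Each returns a list of dicts, best first, with "conf" (0 to 1); they miss things now and then, are a little off and sometimes report something else, mostly with a low value. They report only what shows in the picture. A call takes as long as a camera call. They do not tell look-alikes from the thing itself.
- ctrl.trace(thing, camera): "mask" (400x640 bool, what is visible of it) and "bbox" ([left, top, right, bottom] in pixels, round what is visible of it).
- ctrl.spot_point(thing, camera): "pixel" ([row, column] in pixels: a listed point, or the origin of a listed thing).
The state is a dict: "clock": time; "joint_pos": joint angles; "qvel": joint speeds; "tau": joint torques, N m; "tool_pos": TCP position; "orientation": TCP orientation; "force": force on the tool from outside, world axes, zero at the start; "moment": the same for the moment, N m; "opening": finger opening in m; "gripper_force": force on a finger pad.
Only numpy, scipy, OpenCV 4.12 (cv2) and the standard library are available. Lean on these libraries where they do the work, as an engineer would, in place of code of your own. Each camera call takes 0.05 s, during which the arm holds its last target. There are 200 camera calls.

## Working session

There is one attempt and no reset: what is moved stays moved. The work goes in short steps, Python scripts to look and compute and a tool call to move; the robot and the scene stay as the last step left them, time stands still between calls to the robot, and variables do not carry over. Pictures are saved under pics/ and viewed, at most 10 in all, crops included, and the job is handed in when it is done.

Besides the shell and the picture viewer there is one more tool, called after "Request:" by a JSON object that holds its "method" and its "body", one argument or row to a line. send_rows: Moves the arm, as the interface text tells. Its arguments: {"type":"object","properties":{"increments":{"type":"array"},"jaw":{"type":"number"}},"required":["increments"]}

```bash
mkdir -p pics; cat > h.py <<'E'
import numpy as np, cv2
from plant import ctrl
def ray(cal,px):
    K=np.array(cal["mtx"]);r,c=px
    d=np.linalg.solve(K,[c,r,1.0]); d=np.array([d[0],-d[1],-d[2]])
    A=np.array(cal["attitude"],float)
    if A.shape!=(3,3):
        from scipy.spatial.transform import Rotation as R
        A=R.from_euler('xyz',A,degrees=True).as_matrix()
    return np.array(cal["eye"]),A@d/np.linalg.norm(d)
def atz(cal,px,z):
    e,d=ray(cal,px); return e+d*(z-e[2])/d[2]
def tri(a,b):
    (e1,d1),(e2,d2)=a,b
    s=np.linalg.lstsq(np.c_[d1,-d2],e2-e1,rcond=None)[0]
    p,q=e1+s[0]*d1,e2+s[1]*d2
    return (p+q)/2,np.linalg.norm(p-q)
def save(n,im): cv2.imwrite(f"pics/{n}.png",im[:,:,::-1])
E
python3 - <<'E'
from h import *
o=ctrl.get_obs();print({k:np.round(v,3).tolist() for k,v in o.items()},ctrl.grasp_offset)
C={}
for n in("scene","top"):
    im=ctrl.snapshot(n);save(n,im);c=ctrl.calibration(n);C[n]=c;print(n,c)
for t in("spool","rack","pot","bore_mouth","keeper_grip","keeper_hinge","pin","lap"):
    for n in C:
        for k in ctrl.spot_point(t,n)[:3]: print(t,n,round(k["conf"],2),np.round(k["pixel"],1))
for t in("spool","keeper"):
    for n in C:
        for k in ctrl.trace(t,n)[:3]: print("bb",t,n,round(k["conf"],2),np.round(k["bbox"],1))
E
```

```text
{'clock': 0.0, 'joint_pos': [-59.41, 20.591, 0.632, -0.019, -70.136, -16.507], 'qvel': [0.037, -0.04, 0.005, -0.014, 0.026, -0.039], 'tau': [-0.001, -58.272, 29.304, 6.997, 0.007, -0.0], 'tool_pos': [0.164, -0.654, 0.226], 'orientation': [179.904, -0.01, -165.924], 'force': [0.567, -0.361, -0.832], 'moment': [0.021, -0.044, -0.007], 'gripper_force': 0.0, 'opening': 0.087} 0.0188
scene {'mtx': array([[386.79403425,   0.        , 318.00208046],
       [  0.        , 386.79403425, 197.13266866],
       [  0.        ,   0.        ,   1.        ]]), 'eye': array([ 0.99232097, -0.26552072,  0.87990098]), 'attitude': array([32.76488375,  0.62979542, 56.30112157])}
top {'mtx': array([[396.91347067,   0.        , 326.89064196],
       [  0.        , 396.91347067, 196.4120808 ],
       [  0.        ,   0.        ,   1.        ]]), 'eye': array([0.48522296, 0.01883251, 1.26316925]), 'attitude': array([ 4.54847719e+00,  8.11769728e-03, -9.06617052e+01])}
spool scene 0.93 [259.9 212.4]
spool scene 0.77 [207.9 239.5]
spool scene 0.68 [306.2 183.8]
spool top 0.71 [213.1 423.2]
spool top 0.71 [226.3
[... 257 characters left out ...]
th top 0.58 [255.5 238.1]
keeper_grip scene 0.78 [148.8 339. ]
keeper_grip top 0.66 [229.8 293.2]
keeper_hinge scene 0.68 [184.5 336.7]
keeper_hinge top 0.75 [200.3 309.3]
pin scene 0.68 [233.9 196.2]
pin scene 0.63 [148.4 339.6]
pin top 0.6 [242.7 427. ]
lap scene 0.91 [279.7 232.7]
lap scene 0.66 [212.6 311. ]
lap top 0.51 [187.1 415.4]
bb spool scene 0.95 [222.5 173.8 246.5 213.7]
bb spool scene 0.68 [193.  228.9 220.3 261.6]
bb spool scene 0.61 [138.5 245.2 169.  277.5]
bb spool top 0.69 [419.2 207.4 439.2 221.1]
bb spool top 0.68 [450.2 224.4 478.5 231.1]
bb spool top 0.5 [445.8 186.  472.8 200.9]
bb keeper scene 0.67 [330.3 142.9 346.7 222. ]
bb keeper top 0.7 [287.6 176.5 332.1 230.5]
```

View pics/scene.png

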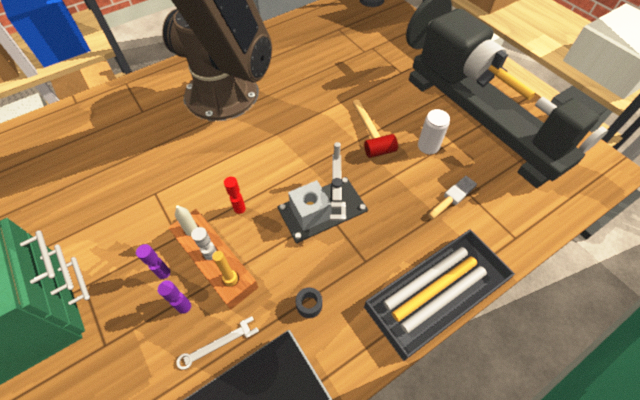

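View pics/top.png

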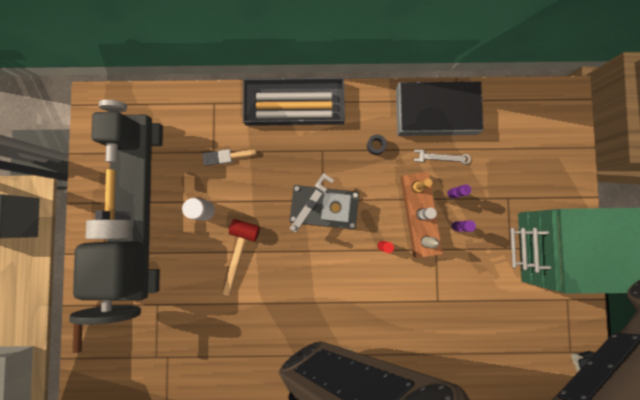

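```bash
python3 - <<'E'
from h import *
s=ctrl.snapshot("scene");t=ctrl.snapshot("top")
a=cv2.resize(s[165:325,120:280],(480,480),interpolation=cv2.INTER_CUBIC)
b=cv2.resize(t[165:245,285:365],(400,480),interpolation=cv2.INTER_CUBIC)[:, :320]
b=cv2.resize(t[165:265,280:365],(310,480),interpolation=cv2.INTER_CUBIC)
save("crop",np.hstack([a,b]))
cs,ct=ctrl.calibration("scene"),ctrl.calibration("top")
P={"spool_org":((259.9,212.4),(213.1,423.2)),"rack":((261.9,214.2),(215.1,417.1)),"bore":((198.3,309),(207.6,337.8)),
"grip":((148.8,339),(229.8,293.2)),"hinge":((184.5,336.7),(200.3,309.3)),"pin":((233.9,196.2),(242.7,427)),"lap":((279.7,232.7),(187.1,415.4))}
for k,(x,y) in P.items():
    p,g=tri(ray(cs,x),ray(ct,y));print(k,p.round(4),"gap",round(g,4))
E
```

```text
spool_org [ 0.5299 -0.2797  0.0169] gap 0.0086
rack [ 0.5227 -0.2734 -0.0156] gap 0.0031
bore [ 0.5475 -0.0108  0.0799] gap 0.008
grip [0.4842 0.1208 0.1166] gap 0.0113
hinge [0.5655 0.0674 0.0984] gap 0.0057
pin [ 0.4385 -0.2864  0.0132] gap 0.0154
lap [ 0.6095 -0.2584  0.0295] gap 0.001
```

View pics/crop.png

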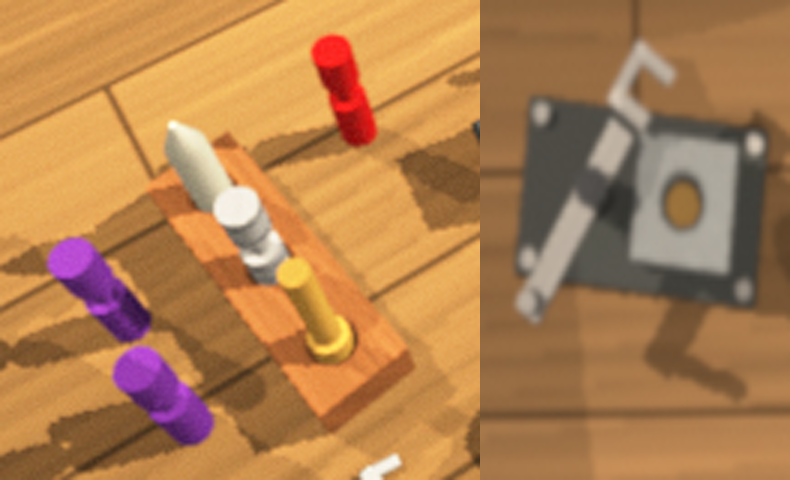

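The steel spool candidates are the grey one in the middle rack hole (scene 200,243 / top 428,214), two purple ones (152,262 and 175,297 scene) and a red one (235,195 scene). Only the grey one stands in the rack and has a waist, and the crop confirms it at crop position 245,235. The keeper is about 1.1 rad open. I'll go over the spool for a closer look.

Request:
{"method": "send_rows", "body": {
  "increments": [
    [[0,0,0.7,0],[0,0,0.7,0],[0,0,0.7,0],[0,1,0.7,0],[0,1,0.7,0],[0,1,0.7,0],[0,1,0.7,0],[0.9,1,0.7,0],[0.9,1,0.7,0],[0.9,1,0.7,0],[0.9,1,0.7,0]]
  ],
  "jaw": 0.6
}}

```text
clock: 2.58
tool_pos: [0.3475, -0.4545, 0.3642]
orientation: [179.8, -0.1, -165.8]
force: [0.1, 1.0, -0.9]
opening: 0.0526
gripper_force: 0.0
```

Request:
{"method": "send_rows", "body": {
  "increments": [
    [[0.3,0.3,0,-0.05],[0.6,0.6,0,-0.05],[0.8,0.8,0,-0.05],[0.8,0.8,0,-0.05],[0.8,0.8,0,-0.05],[0.8,0.8,0,-0.05]]
  ]
}}

```text
clock: 3.32
tool_pos: [0.5039, -0.2951, 0.3663]
orientation: [180.0, -0.0, -170.2]
force: [-0.5, 0.1, 1.2]
opening: 0.0528
gripper_force: 0.0
```

```bash
cat > look.py <<'E'
from h import *
import sys
o=ctrl.get_obs();print(o["clock"],np.round(o["tool_pos"],4),np.round(o["orientation"],2))
c=ctrl.calibration("wrist");im=ctrl.snapshot("wrist");save(sys.argv[1],im);print(c)
for a in sys.argv[2:]:
    t,z=a.split(":")
    for k in ctrl.spot_point(t,"wrist")[:3]: print(t,round(k["conf"],2),np.round(k["pixel"],1),"at z",z,atz(c,k["pixel"],float(z)).round(4))
E
python3 look.py w1 spool:0.015 rack:0 pin:0.015 lap:0.015 bore_mouth:0.082
```

```text
3.325 [ 0.5039 -0.2951  0.3663] [ 1.7999e+02 -4.0000e-02 -1.7021e+02]
{'mtx': array([[293.35137685,   0.        , 320.99693034],
       [  0.        , 293.35137685, 199.84848097],
       [  0.        ,   0.        ,   1.        ]]), 'eye': array([ 0.43357101, -0.30748019,  0.52409062]), 'attitude': array([-1.52693884e+01, -1.72143720e-02,  9.97797288e+01])}
spool 0.94 [175.  332.6] at z 0.015 [ 0.5224 -0.2713  0.015 ]
spool 0.84 [142.6 271.7] at z 0.015 [ 0.4849 -0.3839  0.015 ]
spool 0.72 [131.5 406.9] at z 0.015 [ 0.4277 -0.1609  0.015 ]
rack 0.9 [173.1 330.1] at z 0 [ 0.5224 -0.2753  0.    ]
pin 0.76 [122.8 328.5] at z 0.015 [ 0.4362 -0.2941  0.015 ]
lap 0.94 [219.5 329.1] at z 0.015 [ 0.6048 -0.2627  0.015 ]
bore_mouth 0.95 [224.7 496. ] at z 0.082 [ 0.5456 -0.004   0.082 ]
```

View pics/w1.png

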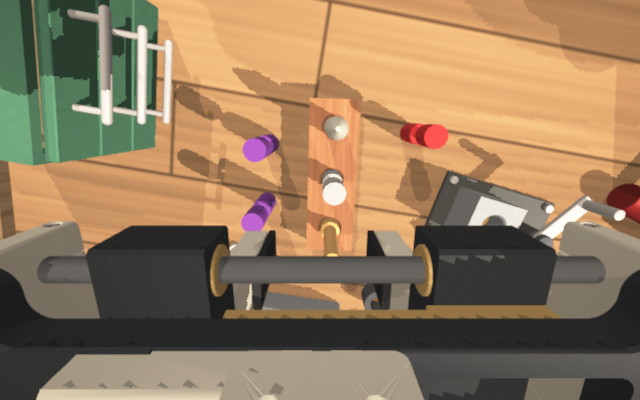

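```bash
python3 - <<'E'
from h import *
c=ctrl.calibration("wrist");im=cv2.imread("pics/w1.png");cs=ctrl.calibration("scene")
g=im.min(2)[165:215,310:360]
for th in(120,150,170,190):
    n,l,st,ce=cv2.connectedComponentsWithStats((g>th).astype(np.uint8));i=1+st[1:,4].argmax();print(th,st[i],ce[i]+[310,165])
for px in((190,334),):
    p,gap=tri(ray(c,px),ray(cs,(233.3,198.7)));print(p.round(4),gap,atz(c,px,.143))
p,gap=tri(ray(c,(175,332.6)),ray(cs,(259.9,212.4)));print("org",p.round(4),gap)
p,gap=tri(ray(c,(224.7,496)),ray(cs,(198.3,309)));print("bore",p.round(4),gap)
save("d",cv2.resize(im[165:215,305:365],(720,600),interpolation=cv2.INTER_CUBIC)[:,:,::-1])
E
```

```text
120 [ 12  17  25  24 486] [334.08230453 193.32716049]
150 [ 12  17  25  24 455] [334.03736264 193.37802198]
170 [ 13  17  24  24 435] [334.03448276 193.31494253]
190 [ 13  17  23  23 417] [334.05995204 193.30695444]
[ 0.5216 -0.2734  0.135 ] 0.002237284503356785 [ 0.51986773 -0.2752249   0.143     ]
org [ 0.5248 -0.2734  0.0043] 0.005129235302974502
bore [ 0.5475 -0.0047  0.079 ] 0.004849874516895825
```

View pics/d.png

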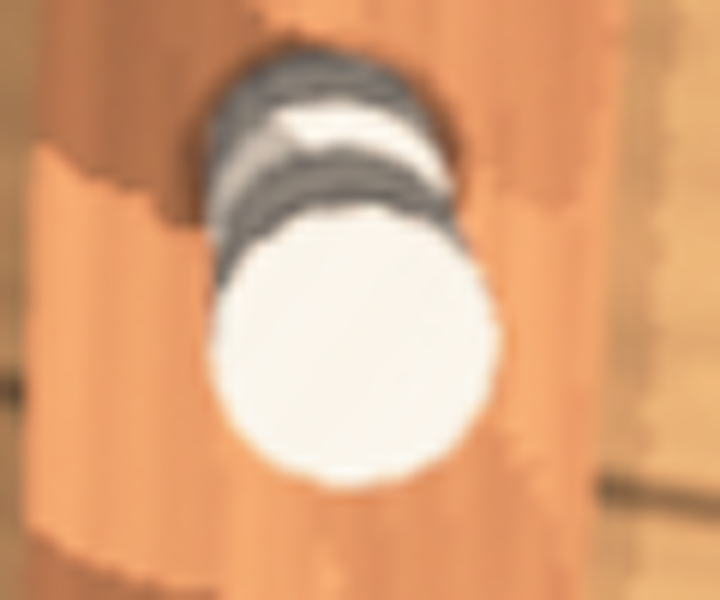

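The crop shows the steel spool's head disc, with its centre at wrist pixel row 193.3, column 334.0. The waist is visible below it.

```bash
python3 - <<'E'
from h import *
c=ctrl.calibration("wrist")
print(atz(c,(193.3,334.0),.143),tri(ray(c,(193.3,334)),ray(ctrl.calibration("scene"),(233.3,198.7))),ctrl.get_obs()["tool_pos"])
E
```

```text
[ 0.52433749 -0.27440634  0.143     ] (array([ 0.52489832, -0.27321608,  0.1402705 ]), np.float64(0.0019091290410857991)) [ 0.50368517 -0.29537807  0.36674576]
```

Request:
{"method": "send_rows", "body": {
  "increments": [
    [[0.1,0.105,-0.2,0],[0.1,0.105,-0.5,0],[0.1,0.105,-0.75,0],[0.1,0.105,-0.75,0],[0.1,0.105,-0.75,0],[0.1,0.105,-0.75,0]]
  ]
}}

```text
clock: 4.38
tool_pos: [0.5256, -0.2743, 0.2193]
orientation: [-179.9, 0.2, -170.2]
force: [-0.5, 0.4, 0.3]
opening: 0.0526
gripper_force: 0.0
```

Request:
{"method": "send_rows", "body": {
  "increments": [
    [[0,0,-0.1,0],[0,0,-0.2,0],[0,0,-0.3,0],[0,0,-0.4,0],[0,0,-0.5,0],[0,0,-0.55,0],[0,0,-0.55,0],[0,0,-0.55,0]]
  ]
}}

```text
clock: 5.38
tool_pos: [0.525, -0.2739, 0.1077]
orientation: [-180.0, 0.1, -170.2]
force: [0.6, 0.7, 0.3]
opening: 0.0529
gripper_force: 0.0
```

Request:
{"method": "send_rows", "body": {
  "increments": [
    [[0,0,0,0],[0,0,0,0],[0,0,0,0],[0,0,0,0],[0,0,0,0],[0,0,0,0]]
  ],
  "jaw": 0
}}

```text
clock: 6.12
tool_pos: [0.5244, -0.2738, 0.1069]
orientation: [-180.0, 0.0, -170.2]
force: [-0.3, -0.2, 4.0]
opening: 0.0317
gripper_force: 30.0
```

Request:
{"method": "send_rows", "body": {
  "increments": [
    [[0,0,0.15,0],[0,0,0.35,0],[0,0,0.6,0],[0,0,0.85,0],[0,0,0.85,0],[0.25,0.25,0.85,0],[0.48,0.5,0.85,0],[0.48,0.75,0.85,0],[0.48,0.95,0.85,0],[0.48,1,0.85,0],[0.48,1,0.85,0],[0.48,1,0.85,0]]
  ]
}}

```text
clock: 7.62
tool_pos: [0.6198, -0.0747, 0.2759]
orientation: [180.0, -0.1, -170.3]
force: [0.4, -0.1, -3.8]
opening: 0.0316
gripper_force: 30.0
```

```bash
python3 look.py w2 bore_mouth:0.082 keeper_grip:0.122 keeper_hinge:0.084 pot:0 spool:0.18
```

```text
7.625 [ 0.6198 -0.0747  0.2759] [ 1.8000e+02 -7.0000e-02 -1.7027e+02]
{'mtx': array([[293.35137685,   0.        , 320.99693034],
       [  0.        , 293.35137685, 199.84848097],
       [  0.        ,   0.        ,   1.        ]]), 'eye': array([ 0.54962796, -0.08700658,  0.43372919]), 'attitude': array([-1.52389878e+01, -1.26916892e-02,  9.97228968e+01])}
bore_mouth 0.94 [131.  392.7] at z 0.082 [ 0.5478 -0.0023  0.082 ]
bore_mouth 0.2 [240.6 266.8] at z 0.082 [ 0.7096 -0.1305  0.082 ]
keeper_grip 0.81 [ 91.8 531. ] at z 0.122 [0.4873 0.1157 0.122 ]
keeper_hinge 0.64 [148.8 447.8] at z 0.084 [0.5567 0.0661 0.084 ]
pot 0.76 [127.5 372.2] at z 0 [ 0.5475 -0.0127  0.    ]
spool 0.9 [202.1 319.6] at z 0.18 [ 0.62   -0.0762  0.18  ]
spool 0.86 [ 17.7 286.4] at z 0.18 [ 0.4796 -0.1259  0.18  ]
spool 0.78 [115.2 112.6] at z 0.18 [ 0.5751 -0.2583  0.18  ]
```

Request:
{"method": "send_rows", "body": {
  "increments": [
    [[0,0.2,0,0],[0,0.4,0,0],[0,0.5,0,0],[0,0.5,0,0],[0,0.5,0,0],[0,0.5,0,0]]
  ]
}}

```text
clock: 8.68
tool_pos: [0.6202, 0.0254, 0.2766]
orientation: [-180.0, -0.0, -170.3]
force: [-0.0, -0.8, -3.6]
opening: 0.0316
gripper_force: 30.0
```

```bash
python3 look.py w3 bore_mouth:0.082 keeper_grip:0.122 keeper_hinge:0.084 pot:0
```

```text
8.675 [0.6202 0.0254 0.2766] [-1.7999e+02 -1.0000e-02 -1.7027e+02]
{'mtx': array([[293.35137685,   0.        , 320.99693034],
       [  0.        , 293.35137685, 199.84848097],
       [  0.        ,   0.        ,   1.        ]]), 'eye': array([0.54982454, 0.01308432, 0.43435559]), 'attitude': array([-1.53012730e+01, -2.90092713e-03,  9.97213542e+01])}
bore_mouth 0.73 [116.5 304.5] at z 0.082 [ 0.5496 -0.0063  0.082 ]
keeper_grip 0.88 [ 75.4 431.9] at z 0.122 [0.4897 0.1141 0.122 ]
keeper_hinge 0.98 [134.6 364.7] at z 0.084 [0.5579 0.0662 0.084 ]
keeper_hinge 0.62 [129.3 115.4] at z 0.084 [ 0.6009 -0.2205  0.084 ]
pot 0.86 [115.  305.2] at z 0 [ 0.5474 -0.0101  0.    ]
```

View pics/w3.png

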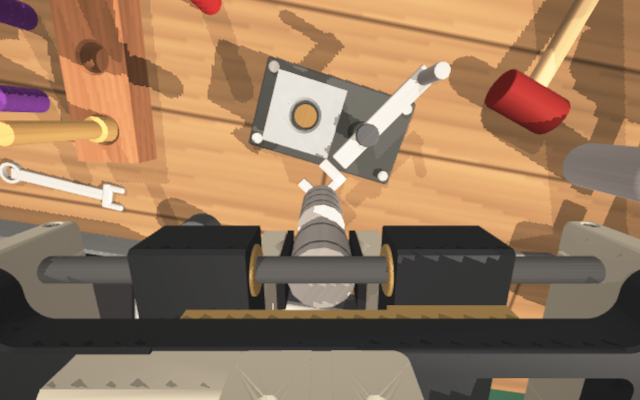

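The picture shows the spool held upright, the bore at (row 116, col 305), the hinge at (134, 365) and the peg top near (70, 436). Next I'll refine the bore centre in both views.

```bash
python3 - <<'E'
from h import *
from scipy.spatial.transform import Rotation as R
K=ctrl.calibration("wrist")["mtx"]
V={"w2":dict(mtx=K,eye=[0.54962796,-0.08700658,0.43372919],attitude=[-15.2389878,-0.0127,99.7229]),
"w3":dict(mtx=K,eye=[0.54982454,0.01308432,0.43435559],attitude=[-15.301273,-0.0029,99.72135])}
X={}
crops=[]
for n,(r,c) in {"w2":(131,392),"w3":(116,304)}.items():
    im=cv2.imread(f"pics/{n}.png");h=26
    sub=im[r-h:r+h,c-h:c+h];b=cv2.resize(sub[:,:,0],None,fx=8,fy=8,interpolation=cv2.INTER_CUBIC)
    for th in(110,140,170):
        m=(b<th).astype(np.uint8);nl,l,st,ce=cv2.connectedComponentsWithStats(m)
        i=l[h*8,h*8]
        if i==0: print("none",th);continue
        cn=max(cv2.findContours((l==i).astype(np.uint8),0,1)[0],key=len)
        e=cv2.fitEllipse(cn);px=((e[0][1]+.5)/8-.5+r-h,(e[0][0]+.5)/8-.5+c-h)
        print(n,th,np.round(px,2),np.round(np.array(e[1])/8,1),atz(V[n],px,.082).round(4));
        if th==140:X[n]=px
    crops.append(cv2.resize(sub,(390,390),interpolation=cv2.INTER_CUBIC))
save("bore",np.hstack(crops)[:,:,::-1])
print(tri(ray(V["w2"],X["w2"]),ray(V["w3"],X["w3"])))
for a,b in(((91.8,531),(75.4,431.9)),((148.8,447.8),(134.6,364.7))): print(tri(ray(V["w2"],a),ray(V["w3"],b)))
E
```

```text
w2 110 [130.24 387.56] [27.7 29.7] [ 0.5479 -0.0084  0.082 ]
w2 140 [130.56 388.45] [30.  31.8] [ 0.5481 -0.0073  0.082 ]
w2 170 [130.83 388.89] [31.9 33.9] [ 0.5483 -0.0067  0.082 ]
w3 110 [115.33 304.65] [27.5 29.6] [ 0.5483 -0.0063  0.082 ]
w3 140 [115.41 304.97] [29.6 31. ] [ 0.5484 -0.0059  0.082 ]
w3 170 [115.5  305.05] [31.5 33.4] [ 0.5484 -0.0058  0.082 ]
(array([ 0.54821636, -0.00618378,  0.0771795 ]), np.float64(0.000254956880182032))
(array([0.48939387, 0.1127334 , 0.12636676]), np.float64(0.0023383900325203866))
(array([0.55731186, 0.0662994 , 0.0835133 ]), np.float64(0.0011273306558358027))
```

View pics/bore.png

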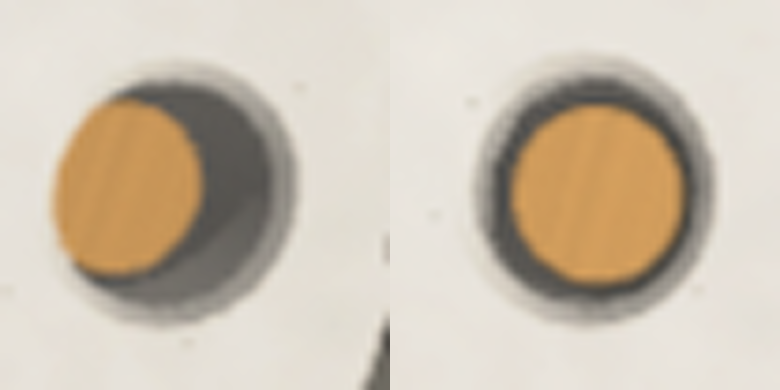

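Request:
{"method": "send_rows", "body": {
  "increments": [
    [[-0.18,-0.08,0,0],[-0.36,-0.155,0,0],[-0.36,-0.155,0,0],[-0.36,-0.155,-0.15,0],[-0.36,-0.155,-0.3,0],[-0.36,-0.155,-0.43,0],[-0.36,-0.155,-0.43,0],[-0.36,-0.155,-0.43,0],[-0.36,-0.155,-0.43,0]]
  ]
}}

```text
clock: 10.05
tool_pos: [0.5492, -0.0045, 0.1919]
orientation: [180.0, 0.1, -170.2]
force: [-0.1, 0.2, -4.1]
opening: 0.0316
gripper_force: 30.0
```

Request:
{"method": "send_rows", "body": {
  "increments": [
    [[0,0,-0.03,0],[0,0,-0.06,0],[0,0,-0.09,0],[0,0,-0.12,0],[0,0,-0.15,0],[0,0,-0.15,0],[0,0,-0.15,0]]
  ]
}}

```text
clock: 10.92
tool_pos: [0.5482, -0.0052, 0.1599]
orientation: [-180.0, -0.0, -170.2]
force: [3.0, -5.2, -7.5]
opening: 0.0315
gripper_force: 30.0
```

Request:
{"method": "send_rows", "body": {
  "increments": [
    [[0.003,-0.006,0,0],[0.003,-0.006,-0.02,0],[0.003,-0.006,-0.05,0],[0.003,-0.006,-0.08,0],[0.003,-0.006,-0.1,0],[0.003,-0.006,-0.1,0]]
  ]
}}

```text
clock: 11.68
tool_pos: [0.5486, -0.0059, 0.14]
orientation: [180.0, -0.0, -170.2]
force: [1.2, -1.2, -4.5]
opening: 0.0313
gripper_force: 30.0
```

Request:
{"method": "send_rows", "body": {
  "increments": [
    [[0.001,-0.002,-0.03,0],[0.001,-0.002,-0.06,0],[0.001,-0.002,-0.09,0],[0.001,-0.002,-0.12,0],[0.001,-0.002,-0.14,0],[0.001,-0.002,-0.145,0],[0.001,-0.002,-0.15,0],[0.001,-0.002,-0.15,0]]
  ]
}}

```text
clock: 12.68
tool_pos: [0.5497, -0.0061, 0.112]
orientation: [-180.0, 0.1, -170.2]
force: [-2.8, 1.1, 8.1]
opening: 0.0312
gripper_force: 30.0
```

Request:
{"method": "send_rows", "body": {
  "increments": [
    [[-0.001,0,-0.01,0],[-0.001,0,-0.02,0],[-0.001,0,-0.025,0],[-0.001,0,-0.025,0]]
  ]
}}

```text
clock: 13.18
tool_pos: [0.5518, -0.0063, 0.1111]
orientation: [-179.9, 0.4, -170.1]
force: [-10.1, -0.3, 37.5]
opening: 0.0314
gripper_force: 30.1
```

Request:
{"method": "send_rows", "body": {
  "increments": [
    [[0,0,0.02,0],[0,0,0.02,0],[0,0,0.02,0]]
  ]
}}

```text
clock: 13.55
tool_pos: [0.5508, -0.0061, 0.1114]
orientation: [-180.0, 0.2, -170.1]
force: [-0.3, -0.0, 11.3]
opening: 0.0314
gripper_force: 30.0
```

Request:
{"method": "send_rows", "body": {
  "increments": [
    [[0,0,0,0],[0,0,0,0],[0,0,0,0],[0,0,0.1,0],[0,0,0.3,0],[0,0,0.5,0],[0.2,0.15,0.6,0],[0.36,0.15,0.6,0],[0.36,0.15,0.6,0],[0.36,0.15,0.6,0],[0.36,0.15,0.6,0]]
  ],
  "jaw": 0.55
}}

```text
clock: 14.92
tool_pos: [0.62, 0.0235, 0.2294]
orientation: [180.0, -0.0, -170.2]
force: [-0.2, -0.8, -0.4]
opening: 0.048
gripper_force: 0.0
```

```bash
python3 look.py w4 spool:0.02 keeper_grip:0.122 keeper_hinge:0.084
```

```text
14.925 [0.62   0.0235 0.2294] [ 1.8000e+02 -3.0000e-02 -1.7022e+02]
{'mtx': array([[293.35137685,   0.        , 320.99693034],
       [  0.        , 293.35137685, 199.84848097],
       [  0.        ,   0.        ,   1.        ]]), 'eye': array([0.54975943, 0.01108476, 0.38725544]), 'attitude': array([-1.52776965e+01, -1.09841230e-02,  9.97709652e+01])}
spool 0.74 [116.  307.1] at z 0.02 [ 0.5483 -0.0061  0.02  ]
spool 0.42 [118.6 305.5] at z 0.02 [ 0.5516 -0.0075  0.02  ]
spool 0.35 [ 33.2 579.4] at z 0.02 [0.4081 0.2814 0.02  ]
keeper_grip 0.74 [ 66.8 456.1] at z 0.122 [0.4887 0.115  0.122 ]
keeper_hinge 0.87 [138.  373.5] at z 0.084 [0.5583 0.0666 0.084 ]
keeper_hinge 0.37 [ 30.1 577.8] at z 0.084 [0.4306 0.2318 0.084 ]
```

View pics/w4.png

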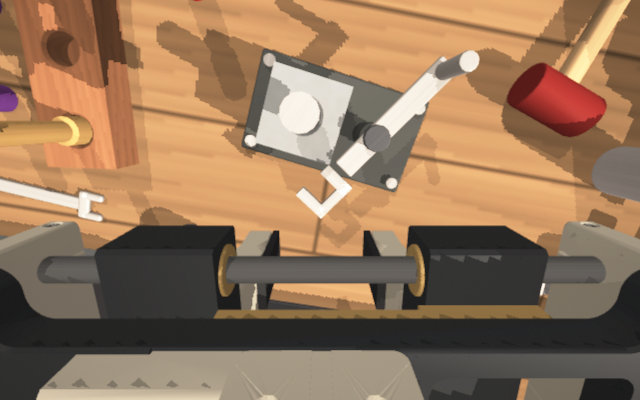

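The picture shows the spool standing in the bore with its head top at (row 112, col 299), and the peg top at (62, 470). I'll check that it is home by pressing the shut fingertips on the head, whose top should be at 0.148.

Request:
{"method": "send_rows", "body": {
  "increments": [
    [[-0.18,-0.08,0,0],[-0.36,-0.148,0,0],[-0.36,-0.148,-0.1,0],[-0.36,-0.148,-0.25,0],[-0.36,-0.148,-0.35,0],[-0.36,-0.148,-0.38,0],[-0.36,-0.148,-0.395,0],[-0.36,-0.148,-0.405,0],[-0.36,-0.148,-0.41,0],[-0.36,-0.148,-0.415,0],[-0.36,-0.148,-0.415,0]]
  ],
  "jaw": 0
}}

```text
clock: 16.5
tool_pos: [0.5501, -0.0058, 0.1483]
orientation: [-180.0, 0.2, -170.2]
force: [-1.9, 0.4, 7.4]
opening: 0.0001
gripper_force: 3.8
```

Request:
{"method": "send_rows", "body": {
  "increments": [
    [[0,0,-0.01,0],[0,0,-0.02,0],[0,0,-0.02,0]]
  ]
}}

```text
clock: 16.88
tool_pos: [0.5532, -0.0057, 0.1482]
orientation: [-179.9, 0.6, -170.1]
force: [-2.3, -0.3, 27.2]
opening: 0.0004
gripper_force: 13.8
```

Request:
{"method": "send_rows", "body": {
  "increments": [
    [[0,0,0.1,0],[0,0,0.3,0],[0,0,0.45,0],[0,0,0.45,0]]
  ],
  "jaw": 0.6
}}

```text
clock: 17.38
tool_pos: [0.5503, -0.0056, 0.2356]
orientation: [180.0, 0.3, -170.2]
force: [-0.6, -0.2, -0.3]
opening: 0.0344
gripper_force: 0.0
```

Request:
{"method": "send_rows", "body": {
  "increments": [
    [[-0.1,0.2,0,0.1],[-0.2,0.4,0,0.2],[-0.31,0.6,0,0.3],[-0.31,0.6,0,0.4],[-0.31,0.6,0,0.5],[-0.31,0.6,0,0.6],[-0.31,0.6,0,0.7],[-0.31,0.6,0,0.7]]
  ]
}}

```text
clock: 18.38
tool_pos: [0.4865, 0.114, 0.232]
orientation: [180.0, -0.0, -110.1]
force: [-0.5, 0.4, -0.4]
opening: 0.0523
gripper_force: 0.0
```

Request:
{"method": "send_rows", "body": {
  "increments": [
    [[0,0,0,0.1],[0,0,0,0.2],[0,0,0,0.3],[0,0,0,0.4],[0,0,0,0.52],[0,0,0,0.52],[0,0,0,0.52]]
  ]
}}

```text
clock: 19.25
tool_pos: [0.4867, 0.114, 0.2324]
orientation: [180.0, 0.0, -65.7]
force: [0.6, -0.2, -0.4]
opening: 0.0527
gripper_force: 0.0
```

```bash
python3 look.py w5 keeper_grip:0.122 keeper_hinge:0.084; python3 - <<'E'
from h import *
t=ctrl.snapshot("top");ct=ctrl.calibration("top")
for k in ctrl.spot_point("keeper_grip","top")[:2]: print(k["conf"],k["pixel"],atz(ct,k["pixel"],.122))
E
```

```text
19.25 [0.4867 0.114  0.2324] [179.98   0.   -65.68]
{'mtx': array([[293.35137685,   0.        , 320.99693034],
       [  0.        , 293.35137685, 199.84848097],
       [  0.        ,   0.        ,   1.        ]]), 'eye': array([0.51519449, 0.04922341, 0.39015382]), 'attitude': array([-1.52511594e+01,  3.79928842e-02, -1.55691761e+02])}
keeper_grip 0.57 [199.5 322.3] at z 0.122 [0.4843 0.1151 0.122 ]
keeper_hinge 0.62 [118.7 276.9] at z 0.084 [0.5563 0.0665 0.084 ]
0.83 [229.7, 296.0] [0.481357   0.10754978 0.122     ]
```

View pics/w5.png

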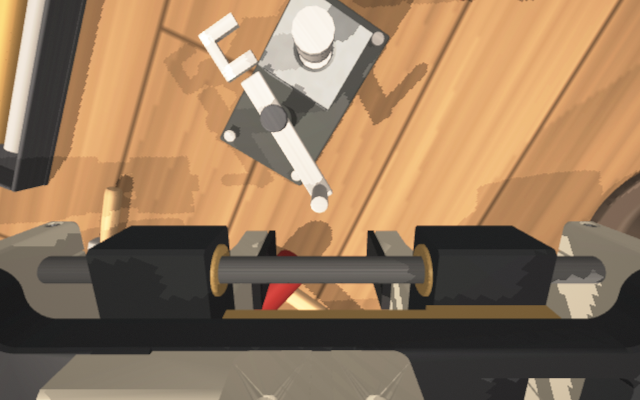

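The picture shows the peg top at (row 205, col 319), centred between the fingers. The spool stands upright in the pot at (35, 314). I'll lower and grip the peg.

Request:
{"method": "send_rows", "body": {
  "increments": [
    [[0,0,-0.15,0],[0,0,-0.3,0],[0,0,-0.4,0],[0,0,-0.5,0],[0,0,-0.6,0],[0,0,-0.64,0],[0,0,-0.64,0]]
  ]
}}

```text
clock: 20.38
tool_pos: [0.4868, 0.114, 0.1044]
orientation: [180.0, -0.0, -65.4]
force: [0.0, 0.9, -0.1]
opening: 0.0526
gripper_force: 0.0
```

Request:
{"method": "send_rows", "body": {
  "increments": [
    [[0,0,0,0],[0,0,0,0],[0,0,0,0],[0,0,0,0],[0,0,0,0],[0,0,0,0]]
  ],
  "jaw": 0
}}

```text
clock: 21.12
tool_pos: [0.4873, 0.1143, 0.1049]
orientation: [-179.9, -0.0, -65.4]
force: [1.7, -1.1, 1.6]
opening: 0.0154
gripper_force: 30.0
```

```bash
python3 - <<'E'
from h import *
p=ctrl.get_obs()["tool_pos"];print(p)
H=np.array([.5577,.067]);v=np.array(p[:2])-H;a0=np.degrees(np.arctan2(v[1],v[0]));print(a0,np.linalg.norm(v))
for a in np.linspace(a0,82.5,10)[1:].tolist()+[79.5]:
    q=H+.085*np.array([np.cos(np.radians(a)),np.sin(np.radians(a))]);print(round(a,1),((q-p[:2])/.2).round(3))
E
```

```text
[0.48729613 0.11425194 0.10485905]
146.1322437767088 0.08479062769944506
139.1 [0.031 0.042]
132.0 [0.068 0.08 ]
124.9 [0.109 0.112]
117.9 [0.153 0.14 ]
110.8 [0.201 0.161]
103.7 [0.251 0.177]
96.6 [0.303 0.186]
89.6 [0.355 0.189]
82.5 [0.407 0.185]
79.5 [0.429 0.182]
```

Request:
{"method": "send_rows", "body": {
  "increments": [
    [[0.015,0.021,0,0],[0.031,0.042,0,0],[0.049,0.062,0,0],[0.068,0.08,0,0],[0.088,0.097,0,0],[0.109,0.112,0,0],[0.131,0.127,0,0],[0.153,0.14,0,0],[0.153,0.14,0,0]]
  ]
}}

```text
clock: 22.25
tool_pos: [0.5165, 0.1427, 0.1044]
orientation: [179.9, 0.1, -65.4]
force: [-4.5, 3.0, 5.5]
opening: 0.0151
gripper_force: 30.0
```

Request:
{"method": "send_rows", "body": {
  "increments": [
    [[0.024,0.011,0,0],[0.048,0.021,0,0],[0.073,0.03,0,0],[0.098,0.037,0,0],[0.124,0.042,0,0],[0.15,0.046,0,0],[0.176,0.048,0,0],[0.202,0.049,0,0],[0.228,0.047,0,0],[0.254,0.045,0,0],[0.254,0.045,0,0]]
  ]
}}

```text
clock: 23.62
tool_pos: [0.5675, 0.1514, 0.1039]
orientation: [179.9, 0.1, -65.4]
force: [-4.1, 2.7, -0.8]
opening: 0.0157
gripper_force: 30.0
```

Request:
{"method": "send_rows", "body": {
  "increments": [
    [[0.015,-0.002,0,0],[0.03,-0.005,0,0],[0.045,-0.008,0,0],[0.045,-0.008,0,0]]
  ]
}}

```text
clock: 24.12
tool_pos: [0.5688, 0.1503, 0.1033]
orientation: [179.3, 0.3, -65.4]
force: [-37.1, 15.0, 20.7]
opening: 0.0151
gripper_force: 30.0
```

Only 1.3 mm of travel at 37 N, so the keeper is at its stop. I'll ease off, release the peg, rise clear and check.

Request:
{"method": "send_rows", "body": {
  "increments": [
    [[-0.02,0.003,0,0],[-0.035,0.006,0,0],[-0.035,0.006,0,0]]
  ]
}}

```text
clock: 24.5
tool_pos: [0.5687, 0.1505, 0.1036]
orientation: [179.8, 0.0, -65.4]
force: [-5.9, 2.1, -3.7]
opening: 0.0156
gripper_force: 30.0
```

Request:
{"method": "send_rows", "body": {
  "increments": [
    [[0,0,0,0],[0,0,0,0],[0,0,0,0],[0,0,0.2,0],[0,0,0.4,0],[0,0,0.6,0],[0,0,0.8,0],[-0.1,0.2,0.8,0],[-0.1,0.3,0.8,0],[-0.1,0.3,0.8,0],[-0.1,0.3,0.8,0]]
  ],
  "jaw": 0.5
}}

```text
clock: 25.88
tool_pos: [0.5504, 0.2104, 0.2641]
orientation: [179.9, -0.0, -65.4]
force: [-0.3, -0.2, -0.2]
opening: 0.0439
gripper_force: 0.0
```

```bash
python3 look.py w6 keeper_grip:0.122 keeper_hinge:0.084 spool:0.02
```

```text
25.875 [0.5504 0.2104 0.2641] [ 1.7995e+02 -3.0000e-02 -6.5350e+01]
{'mtx': array([[293.35137685,   0.        , 320.99693034],
       [  0.        , 293.35137685, 199.84848097],
       [  0.        ,   0.        ,   1.        ]]), 'eye': array([0.57925185, 0.14581139, 0.42186224]), 'attitude': array([-1.52255888e+01,  1.34133856e-03, -1.55361659e+02])}
keeper_grip 0.62 [127.9 331.9] at z 0.122 [0.5663 0.1482 0.122 ]
keeper_grip 0.37 [194.2 186.7] at z 0.122 [0.6765 0.2734 0.122 ]
keeper_hinge 0.57 [ 59.5 368.3] at z 0.084 [0.5596 0.0689 0.084 ]
```

View pics/w6.png

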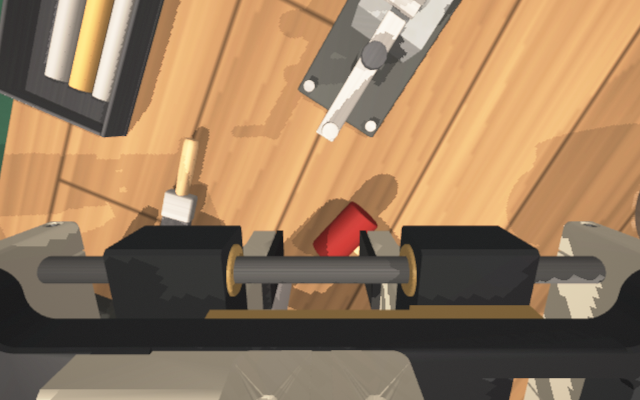

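The picture shows the keeper lying along the plate's long axis, with the peg at (130, 331), the hinge at (55, 374) and the fork over the bore. The gripper is clear, so I'm handing in.

```bash
python3 -c "
from plant import ctrl
print(ctrl.close_job())"
```

```text
the job is handed in; nothing more can be done
None
```

The job is handed in at about 26 s: the spool is pressed home (it took 27 N on its head without sinking further), the keeper is swung to its stop and the gripper is clear; the result was not reported back, and the last picture did not show the spool.

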